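# Lock the pump cover with the slot key

### The arm

A 6-joint arm with a two-finger parallel gripper is mounted at the origin on the work surface. World frame = base frame: x ahead of the robot, y to its left, z up, the work surface at z = 0. Lengths are in m, angles in rad, forces in N, time in s.
With the tool pointing down it reaches from about 0.275 to 0.825 m from the base axis. Payload 5.2 kg.
Tool frame: the origin (TCP) lies midway between the tips of the shut fingers; the grasp point (between the pads) lies behind it (hold_point_z is the z of the grasp point in the tool frame, in m); z points along the fingers, y is the direction in which the jaws open and shut (so a half turn about z gives the same grasp; the last joint's range is limited). The gripper opens to 93 mm and grips with 3 to 60 N. Pads are 15 mm wide; open, the fingers measure 128 mm over their backs; the gripper's body (75 mm by 188 mm) begins 65 mm behind the grasp point.
Start: joints at [0.922, 0.259, 1.535, -0, 1.348, -0.203], TCP at [0.237, 0.496, 0.219] pointing down, gripper open.
Joint ranges: [-3.14, 3.14], [-0.91, 2.08], [0.19, 2.58], [-1.22, 4.36], [0.22, 2.71], [-3.12, 3.12]. Speed limits (rad/s): [2.57, 2.57, 3.14, 3.14, 3.14, 3.14].

### API

Orientations are given as a unit quaternion [x, y, z, w].
In Python, from bench import * gives the robot as it stands.
- The arm moves only by the shell command python3 -m handwheel 'ROWS' [FORCE]. ROWS is JSON, a list of rows, each a list of 7 numbers: the turn, a rotation vector about the tool's x, y, z in rad, then the shift along the tool's x, y, z in mm, then the closure, from -1 (fully open) to 1 (shut), so that 0 is half open. In form: [[wx, wy, wz, dx, dy, dz, hand], ...]. A call has 1 to 5 rows; each row is the pose to reach, as a shift and turn from the pose commanded when the call began, along the tool's axes at that moment; what a row does not reach only later rows make up. A row lasts 1/12 s, in which the tool goes at most 41.7 mm and 7.16 degrees, less where a joint would pass 70% of its speed; a pose out of reach is approached as far as the arm can. A call with a gripper value outside its range is refused whole. The fingers move at their own pace and stop on an object; FORCE is the grip in N (left out, the last holds). Time passes only in rows, so rows that repeat a pose let the fingers close. It gives the time, the measured TCP pose, the force and the opening at its end, in the units of the state.
- get_state(): the state, without advancing time (a new reading comes with each control period).
- camera(name): name is "scene" or "top" or "wrist"; returns (picture, depth): 480x640x3 uint8, red, green, blue; 480x640 float32, m along the optical axis (not along the pixel's ray), 0 where there is no reading.
- get_calibration(name): a dict with "camera_matrix" (3x3 intrinsics, pixels), "k1" (the pictures are not rectified: a ray, as slopes to the right and down, at radius r is drawn at 1 + k1 r^2 times it, then the intrinsics apply), "R" (3x3) and "t" (3): a world point X has camera coordinates R X + t. Camera axes: x right, y down, z forward; pixel columns grow to the right and rows downward; lengths in m; the calibration is good to about 2 mm. A picture is of the moment at which its call begins: read the wrist's pose just before it. get_calibration takes no time and is no camera call; for the wrist camera it gives the pose at the moment of the call.
- job_done(): hands the job in, once; it reports no verdict.
The state is a dict: "time_s": time; "qpos": joint angles; "joint_velocities": joint speeds; "joint_torque": joint torques, N m; "tcp_pos": TCP position; "eef_rot": TCP orientation; "contact_force": force on the tool from outside, world axes, zero at the start; "wrist_torque": the same for the moment, N m; "opening": opening from 0.0 (shut) to 1.0 (fully open).
Only numpy, scipy, OpenCV 4.12 (cv2) and the standard library are available. Lean on these libraries where they do the work, as an engineer would, in place of code of your own. Each camera call takes 0.05 s, during which the arm holds its last target. There are 200 camera calls.

### The job

The blue cover of the wash pump has been left unlocked. Take the yellow slot key out of its stand, put its blade in the slot of the fastener on the blue cover and turn it clockwise, about a quarter turn, until it stops with the slot on the green dots. Then hang the key back in its stand, upright, and let go.

Things in the scene. Friction and masses are not known exactly. Their poses are not given: they have to be found in the camera images.
- key: Yellow slot key, upright in its stand, 74 mm tall, 70 g. From below: steel blade 28 wide (x), 4 thick (y), 24 long; flange 54 (x) x 26 (y) x 5; upright grip 36 wide (x), 14 thick (y), 45 tall, its middle 51.5 above the blade's lower edge. Origin: middle of the blade's lower edge, z up. A half turn gives the same key. Grasp it across the 14 mm. The red round driver in a similar stand is not it.
- key_stand: Fixed grey block 70 (x) x 50 (y) x 45 mm tall holding the key. Origin: centre of its underside, z up. In the middle of its top a pocket for the blade, 39 (x) x 15 (y) mm, 30 deep. The flange rests on the top face, so the hanging key's origin is 21 mm above the bench, its x along the stand's x (either way, about 5 degrees). The red driver's block is alike, with a round hole.
- pump_blue: Fixed white box 120 x 120 x 55 mm tall with a blue cover; its twin with a grey cover is not meant. Origin: centre of underside, z up. In the middle of the cover the fastener, a black disc 44 mm across, flush with the top. Slot right across it, yellow floor 16 mm deep; 8 mm wide, flaring to 16 over its top 8 mm. Red dots along box x: unlocked; green dots along box y: locked.
- lock_blue (a joint): Turn of the blue cover's fastener, rad, clockwise from above: 0 = slot along the box's x (red dots), 1.57 = at its stop, slot along the box's y (green dots), locked. Starts between 0 and 0.3; stays where left (friction 0.08 N m). The key has about 0.13 rad of play in the slot, so turn it that much past the green dots till the fastener meets its stop.
Mind the look-alikes: they are no part of the job. Leave any purple look-alike of the key_stand alone. Of the things that look like the key, the largest one is meant.

How it is judged:
By the outcome, as a careful person would: the job done as asked, in the order asked, and still so for the second after the job is handed in, with the robot touching nothing.
It also fails if it takes over 51 s, if anything falls off the work surface, if the arm or the gripper's body presses on something with over 40 N, if the wrist force passes 120 N, or if a joint passes its speed limit or range.

## Working session

There is one attempt and no reset: what is moved stays moved. The work goes in short steps, Python scripts to look and compute and a shell command to move; the robot and the scene stay as the last step left them, time stands still between calls to the robot, and variables do not carry over. Pictures are saved under pics/ and viewed, about 8 in all and at most 12, crops included, and the job is handed in when it is done.

```bash
ls; mkdir -p pics
python3 - <<'E'
from bench import *
import cv2,numpy as np
s=get_state();print({k:np.round(v,3).tolist() for k,v in s.items()})
try: print(hold_point_z)
except Exception as e: print(e)
for n in ("top","scene"):
    p,d=camera(n);np.savez(f"{n}.npz",p=p,d=d);cv2.imwrite(f"pics/{n}.png",p[:,:,::-1])
    c=get_calibration(n);print(n,{k:np.round(v,4).tolist() for k,v in c.items()})
E
```

```text
pics
{'time_s': 0.0, 'qpos': [0.922, 0.259, 1.536, 0.0, 1.348, -0.203], 'joint_velocities': [0.002, -0.0, 0.001, 0.0, -0.0, 0.001], 'joint_torque': [-0.001, -43.732, -28.399, 0.072, 0.042, -0.0], 'tcp_pos': [0.237, 0.496, 0.218], 'eef_rot': [0.221, 0.975, -0.001, -0.0], 'contact_force': [0.339, 0.09, -1.022], 'wrist_torque': [-0.012, -0.002, 0.013], 'opening': 1.003}
-0.0188
top {'camera_matrix': [[475.8964, 0.0, 319.9146], [0.0, 475.8964, 238.0593], [0.0, 0.0, 1.0]], 'k1': -0.0704, 'R': [[0.0023, -1.0, 0.0072], [-0.9939, -0.0031, -0.1106], [0.1106, -0.0069, -0.9938]], 't': [0.0537, 0.5211, 1.1672]}
scene {'camera_matrix': [[480.0564, 0.0, 316.3812], [0.0, 480.0564, 246.1224], [0.0, 0.0, 1.0]], 'k1': 0.0093, 'R': [[-0.8803, 0.4744, 0.0018], [0.3119, 0.5816, -0.7513], [-0.3575, -0.6608, -0.66]], 't': [0.4485, -0.1622, 1.3179]}
```

View pics/top.png

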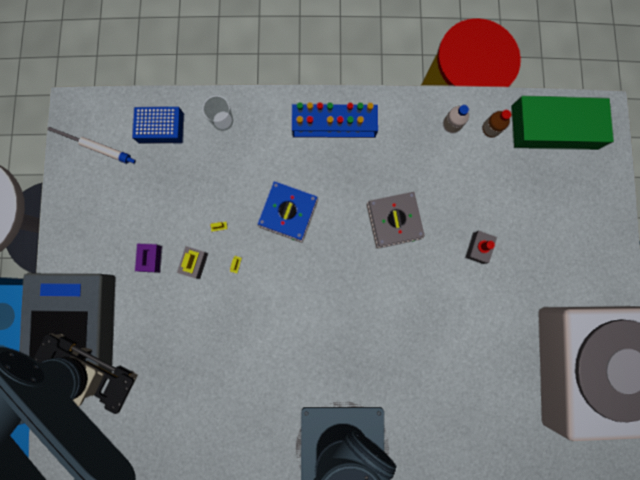

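View pics/scene.png

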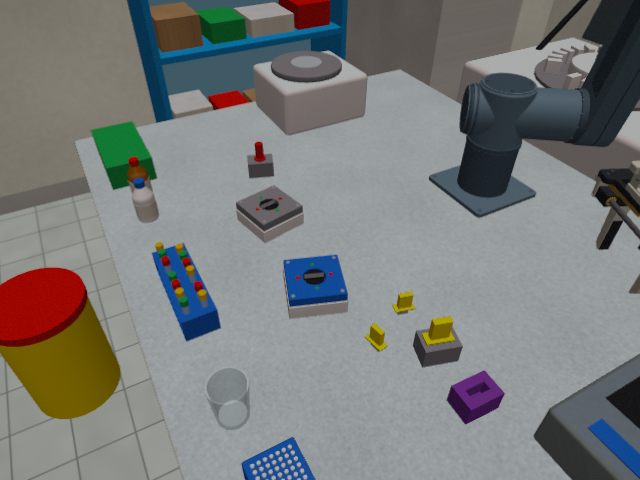

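The top view shows the yellow key in its grey stand at (192,262). There are two smaller yellow look-alikes at (219,226) and (236,264), and an empty purple stand at (148,257). The blue-covered pump is at (288,211) and its grey twin at (396,219). The largest yellow one, in the grey stand, fits the description. I'll confirm that in an enlarged crop and measure.

```bash
cat > h.py <<'E'
from bench import *
import cv2,numpy as np
def rays(c,uv):
    K=np.array(c["camera_matrix"]);k=c["k1"]
    return cv2.undistortPoints(np.array(uv,float).reshape(-1,1,2),K,np.array([k,0,0,0.])).reshape(-1,2)
def at_z(c,uv,z):
    R=np.array(c["R"]);t=np.array(c["t"]);n=rays(c,uv)
    o=-R.T@t;v=np.c_[n,np.ones(len(n))]@R
    return o+v*((z-o[2])/v[:,2])[:,None]
def world(c,d):
    vv,uu=np.mgrid[:480,:640];n=rays(c,np.c_[uu.ravel(),vv.ravel()])
    P=np.c_[n,np.ones(len(n))]*d.reshape(-1,1)
    return ((P-np.array(c["t"]))@np.array(c["R"])).reshape(480,640,3)
def rect(P):
    (x,y),(w,h),a=cv2.minAreaRect((P[:,:2]*1000).astype(np.float32))
    return np.round([x,y,w,h,a],1)
E
python3 - <<'E'
from h import *
f=np.load("top.npz");p,d=f["p"],f["d"];c=get_calibration("top");W=world(c,d)
hsv=cv2.cvtColor(p,cv2.COLOR_RGB2HSV)
def box(u0,u1,v0,v1):
    m=np.zeros((480,640),bool);m[v0:v1,u0:u1]=1;return m
Y=(hsv[...,0]>20)&(hsv[...,0]<35)&(hsv[...,1]>150)&(hsv[...,2]>70)
B=(hsv[...,0]>100)&(hsv[...,0]<125)&(hsv[...,1]>150)
R=((hsv[...,0]<8)|(hsv[...,0]>172))&(hsv[...,1]>150)&(hsv[...,2]>100)
G=(hsv[...,0]>45)&(hsv[...,0]<85)&(hsv[...,1]>120)
for n,b in (("key",box(172,212,240,285)),("s1",box(208,232,215,238)),("s2",box(228,246,250,278))):
    P=W[b&Y];print(n,len(P),rect(P),P[:,2].max().round(3),np.percentile(P[:,2],[5,50,95]).round(3))
b=box(172,212,240,285)
P=W[b&(W[...,2]>.03)];print("stand>30mm",rect(P));P=W[b&Y&(W[...,2]>.07)];print("grip",len(P),rect(P) if len(P)>3 else '')
b=box(250,325,170,250);P=W[b&B];print("cover",rect(P),np.median(P[:,2]))
for n,M in (("R",R),("G",G),("Y",Y)):
    k,l,s,ce=cv2.connectedComponentsWithStats((M&b).astype(np.uint8))
    for i in range(1,k):
        print(n,s[i,4],ce[i].round(1),at_z(c,[ce[i]],.055 if n!="Y" else .039).round(4))
a=cv2.resize(p[170:290,170:330,::-1],None,fx=5,fy=5,interpolation=cv2.INTER_CUBIC);cv2.imwrite("pics/crop.png",a)
w=get_calibration("wrist");s=get_state()
print(np.round(w["R"],3).tolist(),(-np.array(w["R"]).T@w["t"]).round(3))
E
```

```text
key 227 [460.6 374.9  26.4  52.7  72.4] 0.099 [0.047 0.054 0.097]
s1 113 [550.8 312.3  17.2  39.1  12.3] 0.062 [0.021 0.043 0.06 ]
s2 115 [454.9 268.   17.8  38.8  71.8] 0.062 [0.019 0.039 0.061]
stand>30mm [417.8 235.6 347.   68.1  73.7]
grip 99 [461.3 373.5  14.5  35.8  71.4]
cover [5.234e+02 1.361e+02 2.705e+02 1.434e+02 5.000e-01] 0.05478695208032068
R 3 [291.7 196.7] [[0.6212 0.1256 0.055 ]]
R 4 [282.5 222.5] [[0.5564 0.1476 0.055 ]]
G 7 [274.3 205. ] [[0.6001 0.1685 0.055 ]]
G 6 [300.  214.5] [[0.5765 0.1046 0.055 ]]
Y 60 [287.3 210.5] [[0.5891 0.1371 0.039 ]]
[[0.432, 0.902, -0.002], [0.87, -0.416, 0.267], [0.24, -0.117, -0.964]] [0.169 0.528 0.384]
```

View pics/crop.png

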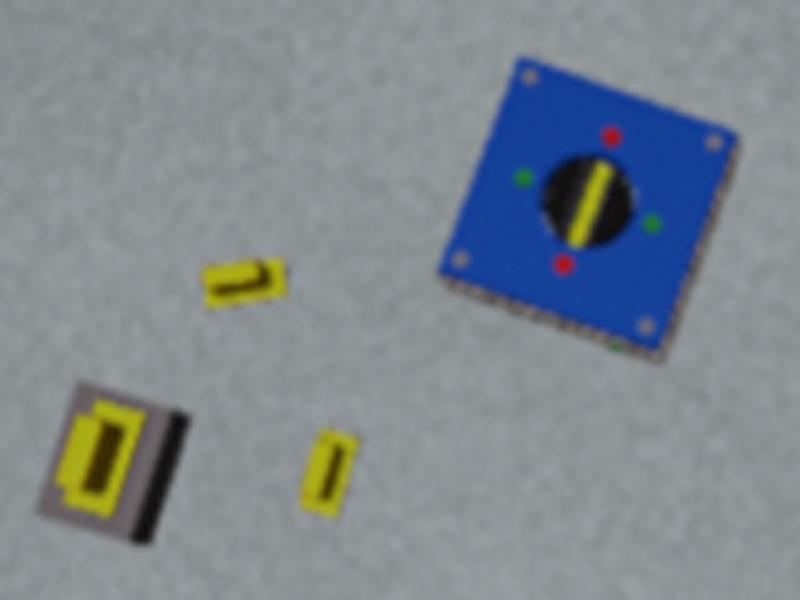

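The crop confirms it. The key has a 53x26 mm flange, against 39x17 mm for the two small ones, and sits in the grey stand. The slot lies nearly along the red dots on the blue cover. I'll move above the key.

```bash
python3 -m handwheel '[[0,0,0,-35,-3,0,0],[0,0,0,-70,-5,0,0],[0,0,0,-105,-6,0,0],[0,0,0,-130,-7,0,0]]' 30
python3 -m handwheel '[[0,0,-0.06,-35,-3,0,0],[0,0,-0.131,-70,-5,0,0],[0,0,-0.131,-105,-6,0,0],[0,0,-0.131,-125,-7,0,0],[0,0,-0.131,-125,-7,0,0]]'
python3 -m handwheel '[[0,0,0,0,0,0,0],[0,0,0,0,0,0,0]]'
cat > look.py <<'E'
from h import *
import sys
s=get_state();c=get_calibration("wrist");p,d=camera("wrist");np.savez("w.npz",p=p,d=d)
if len(sys.argv)>1: cv2.imwrite(f"pics/{sys.argv[1]}.png",p[:,:,::-1])
W=world(c,d);hsv=cv2.cvtColor(p,cv2.COLOR_RGB2HSV)
Y=(hsv[...,0]>20)&(hsv[...,0]<35)&(hsv[...,1]>150)&(hsv[...,2]>60)
q=s["eef_rot"];x=2*(q[0]*q[1]+q[2]*q[3]);tyaw=np.degrees(np.arctan2(x,1-2*(q[1]**2+q[2]**2)))
print("t",s["time_s"],"tcp",np.round(s["tcp_pos"],4),"toolx yaw",round(tyaw,2),"F",np.round(s["contact_force"],1))
E
cat > k.py <<'E'
from look import *
near=np.hypot(W[...,0]-.461,W[...,1]-.374)<.045
for n,lo,hi in (("grip",.09,.1),("flange",.044,.056)):
    P=W[Y&near&(W[...,2]>lo)&(W[...,2]<hi)];print(n,len(P),rect(P) if len(P) else '',np.median(P[:,2]))
g=(~Y)&near&(W[...,2]>.04)&(W[...,2]<.05)&(d>0);print("stand top",g.sum(),rect(W[g]),np.median(W[g][:,2]))
E
python3 k.py w1
```

```text
time_s: 0.43
tcp_pos: [0.3532, 0.4325, 0.2182]
eef_rot: [0.221, 0.975, -0.0, 0.0]
contact_force: [0.4, -0.3, -0.8]
opening: 0.763
time_s: 0.85
tcp_pos: [0.4649, 0.371, 0.2177]
eef_rot: [0.159, 0.987, -0.001, 0.0]
contact_force: [-0.6, 0.4, 0.7]
opening: 0.504
time_s: 1.02
tcp_pos: [0.4603, 0.3738, 0.2181]
eef_rot: [0.157, 0.988, -0.0, -0.001]
contact_force: [-0.3, -0.2, -0.6]
opening: 0.5
t 1.0167 tcp [0.4603 0.3738 0.2181] toolx yaw 161.95 F [-0.3 -0.2 -0.6]
grip 11 [444.4 380.7  11.6   1.2  76.7] 0.09140948578911304
flange 0  nan
stand top 2261 [460.3 377.7  49.9  70.3  73.4] 0.04495719673920713
  return _methods._mean(a, axis=axis, dtype=dtype,
  ret = ret.dtype.type(ret / rcount)
```

View pics/w1.png

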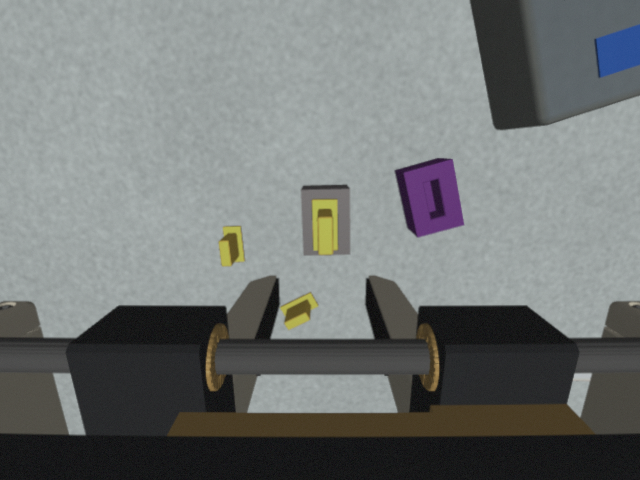

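The wrist view shows the key in its stand at (325,222), in line with the jaws. The small keys are at (232,245) and (298,310), the purple stand at (430,197). My yellow threshold was too strict here, so I'll loosen it and reuse the same picture.

```bash
sed -i 's/>150)&(hsv\[...,2\]>60/>100)\&(hsv[...,2]>60/' look.py; python3 k.py
python3 - <<'E'
from h import *
p=np.load("w.npz")["p"];print(p[240,325],p[205,325],p[225,325],p[205,316])
E
```

```text
t 1.0667 tcp [0.46   0.3741 0.2184] toolx yaw 162.01 F [ 0.3  0.9 -1.1]
grip 575 [460.8 376.7  13.7  34.7  71.8] 0.09447411572549087
flange 642 [460.8 375.4  25.   53.2  72.6] 0.04968861755138871
stand top 1781 [460.4 377.3  49.3  70.6  73.3] 0.04476687449157192
[180 182  82] [180 184  85] [182 185  86] [179 184  85]
```

```bash
python3 -m handwheel '[[0,0,0,0,1.5,35,0],[0,0,0,0,1.5,70,0],[0,0,0,0,1.5,105,0],[0,0,0,0,1.5,125,0],[0,0,0,0,1.5,140,0]]'
python3 -m handwheel '[[0,0,0,0,0,12,0],[0,0,0,0,0,22,0],[0,0,0,0,0,22,0],[0,0,0,0,0,22,0]]'
python3 -m handwheel '[[0,0,0,0,0,0,1],[0,0,0,0,0,0,1],[0,0,0,0,0,0,1],[0,0,0,0,0,0,1],[0,0,0,0,0,0,1]]' 45
```

```text
time_s: 1.53
tcp_pos: [0.4588, 0.3752, 0.076]
eef_rot: [0.156, 0.988, -0.001, -0.002]
contact_force: [-0.2, 0.9, 1.0]
opening: 0.497
time_s: 1.87
tcp_pos: [0.4609, 0.3756, 0.0567]
eef_rot: [0.156, 0.988, -0.0, -0.0]
contact_force: [0.1, -0.2, 0.1]
opening: 0.499
time_s: 2.28
tcp_pos: [0.4619, 0.3752, 0.0572]
eef_rot: [0.157, 0.988, 0.0, 0.0]
contact_force: [1.0, 0.2, 0.3]
opening: 0.189
```

```bash
python3 -m handwheel '[[0,0,0,0,0,0,1],[0,0,0,0,0,0,1],[0,0,0,0,0,0,1],[0,0,0,0,0,0,1]]' 45
python3 -m handwheel '[[0,0,0,0,0,-8,1],[0,0,0,0,0,-20,1],[0,0,0,0,0,-50,1],[0,0,0,0,0,-85,1],[0,0,0,0,0,-120,1]]'
```

```text
time_s: 2.62
tcp_pos: [0.4619, 0.3752, 0.057]
eef_rot: [0.157, 0.988, 0.0, 0.0]
contact_force: [0.2, 0.6, 4.3]
opening: 0.146
time_s: 3.03
tcp_pos: [0.4608, 0.3746, 0.1774]
eef_rot: [0.157, 0.988, -0.001, -0.001]
contact_force: [0.6, 0.4, -0.0]
opening: 0.145
```

```bash
python3 -m handwheel '[[0,0,0,-25,-18,0,1],[0,0,0,-55,-40,0,1],[0,0,0,-85,-62,0,1],[0,0,0,-115,-84,0,1],[0,0,0,-140,-103,0,1]]'
python3 -m handwheel '[[0,0,0,-30,-22,0,1],[0,0,0,-60,-44,0,1],[0,0,0,-90,-66,0,1],[0,0,0,-115,-84,0,1],[0,0,0,-115,-84,0,1]]'
python3 -m handwheel '[[0,0,0,0,0,0,1],[0,0,0,0,0,0,1]]'
cat > f.py <<'E'
from look import *
R=((hsv[...,0]<8)|(hsv[...,0]>172))&(hsv[...,1]>130)&(hsv[...,2]>60)
G=(hsv[...,0]>45)&(hsv[...,0]<85)&(hsv[...,1]>90)
near=(np.hypot(W[...,0]-.589,W[...,1]-.137)<.045)&(W[...,2]<.06)
for n,M in (("R",R),("G",G),("Y",Y)):
    k,l,st,ce=cv2.connectedComponentsWithStats((M&near).astype(np.uint8))
    for i in range(1,k):
        if st[i,4]>8: print(n,st[i,4],ce[i].round(1),(at_z(c,[ce[i]],.055 if n!="Y" else .039)*1000).round(1))
yx=np.argwhere(Y&near)[:,::-1]
print("slot floor",rect(at_z(c,yx,.039)*1000/1000), "n",len(yx))
K=(hsv[...,2]<70)&near&(W[...,2]>.05);print("disc",rect(W[K]) if K.any() else '')
k=Y&(W[...,2]>.08)&(np.hypot(W[...,0]-s["tcp_pos"][0],W[...,1]-s["tcp_pos"][1])<.05)
print("key",k.sum(),rect(W[k]) if k.any() else '')
E
python3 f.py w2
```

```text
time_s: 3.45
tcp_pos: [0.5638, 0.2318, 0.177]
eef_rot: [0.157, 0.988, -0.0, 0.0]
contact_force: [0.6, 1.0, 0.2]
opening: 0.148
time_s: 3.87
tcp_pos: [0.6493, 0.1125, 0.1763]
eef_rot: [0.159, 0.987, -0.001, 0.001]
contact_force: [-1.0, -0.9, -0.1]
opening: 0.147
time_s: 4.03
tcp_pos: [0.6456, 0.1185, 0.1764]
eef_rot: [0.157, 0.988, 0.0, -0.001]
contact_force: [-0.6, 0.2, -0.2]
opening: 0.149
t 4.0333 tcp [0.6456 0.1185 0.1764] toolx yaw 161.93 F [-0.6  0.2 -0.2]
R 83 [324.6 125.9] [[557.  149.2  55. ]]
R 67 [322.1 208. ] [[620.9 126.2  55. ]]
G 76 [283.1 167.2] [[577.6 105.7  55. ]]
G 81 [363.5 169.4] [[600.5 169.7  55. ]]
Y 459 [323.4 166.9] [[588.7 137.9  39. ]]
slot floor [589.1 137.7   8.5  42.1  69.7] n 459
disc [588.9 137.7  38.9  38.3  68.7]
key 4100 [622.4 121.3  62.8  47.3  34.9]
```

View pics/w2.png

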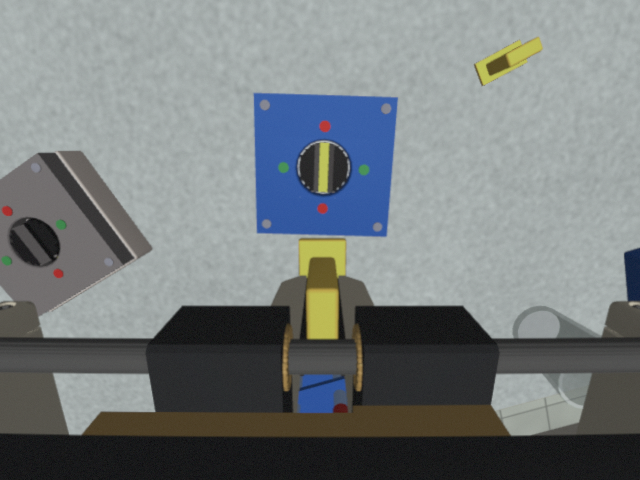

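```bash
cat > fl.py <<'E'
from look import *
ty=np.radians(tyaw);ex=np.array([np.cos(ty),np.sin(ty)]);ey=np.array([-ex[1],ex[0]])*-1
zf=s["tcp_pos"][2]-.036+.029
m=Y&(abs(W[...,2]-zf)<.004)&(np.hypot(W[...,0]-s["tcp_pos"][0],W[...,1]-s["tcp_pos"][1])<.06)
P=W[m][:,:2]-np.array(s["tcp_pos"][:2]);a=np.c_[P@ex,P@ey]*1000
print("flange pts",len(a),"z",np.median(W[m][:,2]).round(4),zf.round(4),"x max",np.percentile(a[:,0],[99,100]).round(1),"y",np.percentile(a[:,1],[0.5,99.5]).round(1))
far=np.array([a[abs(a[:,1]-y)<1][:,0].max() for y in range(-9,10,3)]);print("edge",far.round(1))
E
python3 fl.py
```

```text
t 4.0833 tcp [0.6454 0.1192 0.1765] toolx yaw 161.99 F [-1.2  0.2 -0.6]
flange pts 1255 z 0.1692 0.1695 x max [28.  28.1] y [-13.1  12.1]
edge [28.1 28.  28.  28.1 28.  28.1 28.1]
```

```bash
python3 -m handwheel '[[0,0,0.038,30,0.8,0,1],[0,0,0.038,58.5,0.8,15,1],[0,0,0.038,58.5,0.8,40,1],[0,0,0.038,58.5,0.8,65,1],[0,0,0.038,58.5,0.8,70,1]]'
python3 -m handwheel '[[0,0,0,0,0,0,1],[0,0,0,0,0,0,1],[0,0,0,0,0,0,1]]'; python3 f.py w3
```

```text
time_s: 4.55
tcp_pos: [0.587, 0.1388, 0.1034]
eef_rot: [0.174, 0.985, -0.001, -0.003]
contact_force: [-1.3, -0.4, -1.7]
opening: 0.149
time_s: 4.8
tcp_pos: [0.592, 0.1376, 0.1083]
eef_rot: [0.175, 0.985, 0.0, 0.001]
contact_force: [-0.5, -0.4, -0.8]
opening: 0.149
t 4.8 tcp [0.592  0.1376 0.1083] toolx yaw 159.81 F [-0.5 -0.4 -0.8]
R 118 [320.7 208.5] [[556.9 149.1  55. ]]
G 115 [370.4 256.7] [[600.4 169.8  55. ]]
G 114 [272.2 257.6] [[577.5 105.7  55. ]]
Y 239 [317.9 236.4] [[578.1 139.1  39. ]]
slot floor [588.6 138.1  36.1  37.6  70.9] n 250
disc [583.1 138.9  41.2  34.   72. ]
key 4147 [568.6 141.1  63.   46.9  33.5]
```

View pics/w3.png

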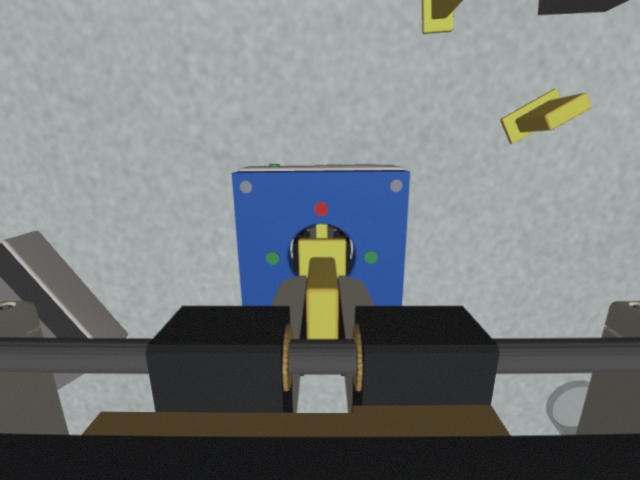

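The blade sits over the slot: the flange is centred at column 322 and the red dot at 321. I'll lower it.

```bash
python3 -m handwheel '[[0,0,0,2,-0.5,8,1],[0,0,0,2,-0.5,14,1],[0,0,0,2,-0.5,20,1],[0,0,0,2,-0.5,24,1],[0,0,0,2,-0.5,28,1]]'
python3 -m handwheel '[[0,0,0,0,0,1.5,1],[0,0,0,0,0,3,1],[0,0,0,0,0,3,1]]'
```

```text
time_s: 5.27
tcp_pos: [0.5885, 0.1373, 0.0778]
eef_rot: [0.176, 0.984, -0.0, -0.0]
contact_force: [0.2, -0.9, -0.7]
opening: 0.15
time_s: 5.52
tcp_pos: [0.5887, 0.1374, 0.0753]
eef_rot: [0.176, 0.984, -0.0, -0.0]
contact_force: [0.2, 0.3, -0.5]
opening: 0.15
```

```bash
python3 -m handwheel '[[0,0,0.1,0,0,-0.7,1],[0,0,0.2,0,0,-0.7,1],[0,0,0.3,0,0,-0.7,1],[0,0,0.4,0,0,-0.7,1],[0,0,0.5,0,0,-0.7,1]]' 55
python3 -m handwheel '[[0,0,0.1,0,0,0,1],[0,0,0.2,0,0,0,1],[0,0,0.3,0,0,0,1],[0,0,0.4,0,0,0,1],[0,0,0.5,0,0,0,1]]'
python3 -m handwheel '[[0,0,0.1,0,0,0,1],[0,0,0.2,0,0,0,1],[0,0,0.3,0,0,0,1],[0,0,0.4,0,0,0,1],[0,0,0.5,0,0,0,1]]'
cat > st.py <<'E'
from h import *
s=get_state();q=s["eef_rot"]
print("yaw",np.degrees(np.arctan2(2*(q[0]*q[1]+q[2]*q[3]),1-2*(q[1]**2+q[2]**2))).round(2),"T",np.round(s["wrist_torque"],3),"F",np.round(s["contact_force"],1),"q6",s["qpos"][5],s["tcp_pos"],s["opening"])
E
python3 st.py
```

```text
time_s: 5.93
tcp_pos: [0.5894, 0.1383, 0.0765]
eef_rot: [0.416, 0.909, 0.001, 0.0]
contact_force: [0.8, 3.2, -2.6]
opening: 0.146
time_s: 6.35
tcp_pos: [0.5898, 0.1385, 0.0766]
eef_rot: [0.628, 0.778, 0.001, 0.0]
contact_force: [1.4, 2.4, -3.3]
opening: 0.146
time_s: 6.77
tcp_pos: [0.5902, 0.1385, 0.0766]
eef_rot: [0.801, 0.599, 0.002, 0.0]
contact_force: [2.8, 2.9, -4.5]
opening: 0.143
yaw 73.56 T [ 0.64  -0.699  0.102] F [ 2.8  2.9 -4.5] q6 0.3317895782542292 [0.59019184 0.13846856 0.07660284] 0.14334420094336509
```

```bash
python3 -m handwheel '[[0,0,0.05,0,0,0,1],[0,0,0.1,0,0,0,1],[0,0,0.14,0,0,0,1],[0,0,0.14,0,0,0,1]]'; python3 st.py
python3 -m handwheel '[[0,0,0.03,0,0,0,1],[0,0,0.05,0,0,0,1],[0,0,0.05,0,0,0,1]]'; python3 st.py
```

```text
time_s: 7.1
tcp_pos: [0.5902, 0.1381, 0.0768]
eef_rot: [0.84, 0.543, 0.002, 0.0]
contact_force: [3.5, 2.0, -2.0]
opening: 0.148
yaw 65.74 T [ 0.345 -0.576  0.051] F [ 3.5  2.  -2. ] q6 0.46834897078192667 [0.59021296 0.13810153 0.07679092] 0.14780009976946024
time_s: 7.35
tcp_pos: [0.5901, 0.1378, 0.0769]
eef_rot: [0.853, 0.522, 0.001, 0.0]
contact_force: [4.3, 2.5, -2.1]
opening: 0.149
yaw 62.94 T [ 0.479 -0.728  0.03 ] F [ 4.3  2.5 -2.1] q6 0.5171662195741923 [0.59009064 0.13784338 0.0769104 ] 0.1492079032687548
```

```bash
for i in 1 2; do echo; done; python3 -m handwheel '[[0,0,0.03,0,0,0,1],[0,0,0.04,0,0,0,1],[0,0,0.04,0,0,0,1]]' >/dev/null; python3 st.py
python3 -m handwheel '[[0,0,0.03,0,0,0,1],[0,0,0.04,0,0,0,1],[0,0,0.04,0,0,0,1]]'>/dev/null; python3 st.py
```

```text
yaw 60.68 T [ 0.461 -0.8    0.06 ] F [ 5.   2.  -2.3] q6 0.5566942133905822 [0.59008418 0.13771054 0.07694937] 0.14828863697669453
yaw 58.41 T [ 0.559 -0.92   0.265] F [ 3.7  2.5 -2.4] q6 0.5963300293461627 [0.59010642 0.13773391 0.07693308] 0.14793031801782688
```

```bash
python3 -m handwheel '[[0,0,0.02,0,0,0,1],[0,0,0.04,0,0,0,1],[0,0,0.04,0,0,0,1]]' >/dev/null; python3 st.py; python3 fl.py
```

```text
yaw 56.14 T [ 0.537 -0.877  0.563] F [ 5.4  2.7 -2.7] q6 0.6362566884190183 [0.59010043 0.13768878 0.07692871] 0.14627395879308105
t 8.1 tcp [0.5901 0.1377 0.0769] toolx yaw 56.14 F [ 5.4  2.7 -2.7]
flange pts 1278 z 0.0696 0.0699 x max [26.2 26.7] y [-14.2  11.6]
edge [26.2 26.3 26.2 26.1 26.2 26.3 26.4]
```

Torque has climbed to 0.56 N m against 0.08 N m of friction, so the fastener is at its stop. I'll back off into the play, lift, and look.

```bash
python3 -m handwheel '[[0,0,-0.1,0,0,0,1],[0,0,-0.19,0,0,0,1],[0,0,-0.19,0,0,0,1]]' >/dev/null; python3 st.py
python3 -m handwheel '[[0,0,0,0,0,-6,1],[0,0,0,0,0,-14,1],[0,0,0,0,0,-30,1],[0,0,0,0,0,-65,1],[0,0,0,0,0,-100,1]]'
python3 -m handwheel '[[0,0,0,-30,0,0,1],[0,0,0,-60,0,0,1],[0,0,0,-60,0,0,1],[0,0,0,-60,0,0,1]]'
python3 f.py w4; python3 fl.py
```

```text
yaw 67.2 T [-0.166 -0.152  0.059] F [ 0.9 -1.5 -1.1] q6 0.44316316786601984 [0.58854841 0.13703925 0.07657837] 0.14837599952691832
time_s: 8.82
tcp_pos: [0.5869, 0.1373, 0.1767]
eef_rot: [0.835, 0.551, -0.002, -0.001]
contact_force: [0.8, 0.3, -0.6]
opening: 0.15
time_s: 9.15
tcp_pos: [0.5646, 0.0813, 0.1774]
eef_rot: [0.835, 0.55, 0.0, -0.0]
contact_force: [-0.4, -0.1, -0.3]
opening: 0.152
t 9.15 tcp [0.5646 0.0813 0.1774] toolx yaw 66.75 F [-0.4 -0.1 -0.3]
R 73 [363.8 161.3] [[621.  126.2  55. ]]
R 75 [283.6 166.4] [[557.1 149.2  55. ]]
G 86 [321.1 121.2] [[600.6 169.9  55. ]]
G 73 [325.9 203.8] [[577.5 105.7  55. ]]
Y 467 [323.4 162.7] [[589.1 138.1  39. ]]
slot floor [588.9 137.5  42.1   8.5  70. ] n 467
disc [589.  137.6  37.1  38.9  70.7]
key 4128 [568.  102.7  47.1  63.8  30.5]
t 9.2 tcp [0.565  0.082  0.1771] toolx yaw 66.82 F [-0.3  1.2 -1.1]
flange pts 1250 z 0.1697 0.1701 x max [26.3 26.6] y [-13.9  11.2]
edge [26.3 26.4 26.4 26.4 26.5 26.3 26.6]
```

View pics/w4.png

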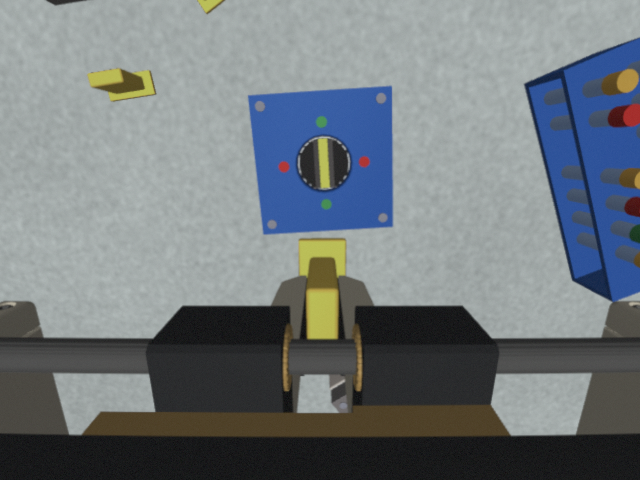

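The slot reads 70.0° and the green-dot line 70.2°, so the fastener is locked. In the picture the slot at (323,163) is in line with the green dots at (321,121) and (326,204). Now I'll carry the key back to the stand.

```bash
python3 -m handwheel '[[0,0,0,25,-16,0,1],[0,0,0,55,-36,0,1],[0,0,0,85,-55,0,1],[0,0,0,110,-72,0,1],[0,0,0,119,-77,0,1]]'
python3 -m handwheel '[[0,0,0,30,-19,0,1],[0,0,0,60,-38,0,1],[0,0,0,90,-58,0,1],[0,0,0,118.5,-76.5,0,1],[0,0,0,118.5,-76.5,0,1]]' | head -2
python3 -m handwheel '[[0,0,-0.12,0,0,0,1],[0,0,-0.24,0,0,0,1],[0,0,-0.36,0,0,0,1],[0,0,-0.48,0,0,0,1],[0,0,-0.6,0,0,0,1]]' | head -2
python3 -m handwheel '[[0,0,-0.12,0,0,0,1],[0,0,-0.24,0,0,0,1],[0,0,-0.36,0,0,0,1],[0,0,-0.48,0,0,0,1],[0,0,-0.6,0,0,0,1]]' | head -2
python3 -m handwheel '[[0,0,-0.12,0,0,0,1],[0,0,-0.24,0,0,0,1],[0,0,-0.36,0,0,0,1],[0,0,-0.48,0,0,0,1],[0,0,-0.48,0,0,0,1]]'
python3 -m handwheel '[[0,0,0,0,0,0,1],[0,0,0,0,0,0,1]]' |head -2
cat > s.py <<'E'
from fl import *
near=np.hypot(W[...,0]-.461,W[...,1]-.377)<.05
g=near&(W[...,2]>.04)&(W[...,2]<.05)&(d>0)&~Y;print("stand",g.sum(),rect(W[g]))
v=p.max(2);zz=at_z(c,[(u,vv) for vv in range(480) for u in range(640)],.045).reshape(480,640,3)
h=(v<60)&(np.hypot(zz[...,0]-.461,zz[...,1]-.377)<.022);print("pocket dark",h.sum(),rect(zz[h]) if h.sum()>5 else v[np.hypot(zz[...,0]-.461,zz[...,1]-.377)<.02].min())
E
python3 s.py w5
```

```text
time_s: 9.67
tcp_pos: [0.5394, 0.2267, 0.1761]
eef_rot: [0.833, 0.553, -0.0, -0.001]
contact_force: [0.0, 0.6, 0.3]
opening: 0.149
time_s: 10.08
tcp_pos: [0.515, 0.3669, 0.1759]
time_s: 10.5
tcp_pos: [0.517, 0.3607, 0.176]
time_s: 10.92
tcp_pos: [0.5171, 0.3606, 0.176]
time_s: 11.33
tcp_pos: [0.517, 0.3606, 0.176]
eef_rot: [0.144, 0.99, -0.0, -0.0]
contact_force: [0.4, -0.4, -0.8]
opening: 0.145
time_s: 11.5
tcp_pos: [0.517, 0.3607, 0.1761]
t 11.5 tcp [0.517  0.3607 0.1761] toolx yaw 163.02 F [-0.7  0.9 -0.1]
flange pts 1250 z 0.1687 0.1691 x max [28.  28.4] y [-13.1  12.2]
edge [28.2 28.1 27.9 28.  28.2 28.2 27.9]
stand 3855 [460.  377.3  49.3  69.9  73.2]
pocket dark 21 [477.2 372.4  12.4   0.9  73. ]
```

View pics/w5.png

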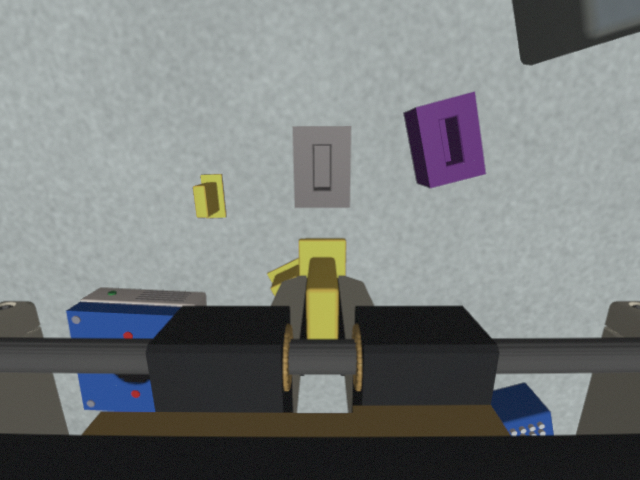

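The empty pocket is at (322,167) in the picture, directly ahead of the key at column 322.

```bash
python3 -m handwheel '[[0,0,0,30,-0.3,0,1],[0,0,0,58,-0.3,10,1],[0,0,0,58,-0.3,40,1],[0,0,0,58,-0.3,65,1],[0,0,0,58,-0.3,70,1]]' |head -2
python3 -m handwheel '[[0,0,0,0,0,0,1],[0,0,0,0,0,0,1],[0,0,0,0,0,4,1],[0,0,0,0,0,10,1],[0,0,0,0,0,16,1]]'
python3 -m handwheel '[[0,0,0,0,0,7,1],[0,0,0,0,0,14,1],[0,0,0,0,0,20,1],[0,0,0,0,0,26,1],[0,0,0,0,0,26,1]]'; python3 st.py
```

```text
time_s: 11.97
tcp_pos: [0.4584, 0.3762, 0.1025]
time_s: 12.38
tcp_pos: [0.4623, 0.3776, 0.0911]
eef_rot: [0.146, 0.989, 0.001, 0.001]
contact_force: [-0.6, -0.7, -0.6]
opening: 0.15
time_s: 12.8
tcp_pos: [0.4604, 0.3768, 0.0626]
eef_rot: [0.146, 0.989, -0.001, -0.001]
contact_force: [0.6, -0.4, -0.2]
opening: 0.15
yaw 163.22 T [ 0.014 -0.019  0.022] F [ 0.6 -0.4 -0.2] q6 -0.779451888028918 [0.46042546 0.37676315 0.06260586] 0.14975859702020836
```

```bash
python3 -m handwheel '[[0,0,0,0,0,2,1],[0,0,0,0,0,3.5,1],[0,0,0,0,0,4.5,1],[0,0,0,0,0,5,1],[0,0,0,0,0,5,1]]'; python3 st.py
```

```text
time_s: 13.22
tcp_pos: [0.4614, 0.3774, 0.0595]
eef_rot: [0.146, 0.989, 0.0, 0.0]
contact_force: [-0.1, 0.8, 0.4]
opening: 0.148
yaw 163.23 T [-0.032 -0.03  -0.028] F [-0.1  0.8  0.4] q6 -0.7794938041746947 [0.46141195 0.37735536 0.05945933] 0.1481534369538203
```

```bash
python3 -m handwheel '[[0,0,0,0,0,1,1],[0,0,0,0,0,2,1],[0,0,0,0,0,2.5,1],[0,0,0,0,0,2.5,1]]'; python3 st.py
```

```text
time_s: 13.55
tcp_pos: [0.4614, 0.3773, 0.057]
eef_rot: [0.146, 0.989, 0.0, 0.0]
contact_force: [0.1, -0.5, 1.2]
opening: 0.149
yaw 163.23 T [-0.008  0.052  0.037] F [ 0.1 -0.5  1.2] q6 -0.7794791300965208 [0.46140128 0.37732785 0.05704425] 0.1487399860332965
```

Seated at the original grasp height. I'll open slowly to half, then retreat.

```bash
python3 -m handwheel '[[0,0,0,0,0,0,0.6],[0,0,0,0,0,0,0.5],[0,0,0,0,0,0,0.3],[0,0,0,0,0,0,0],[0,0,0,0,0,0,0]]' 10
python3 -m handwheel '[[0,0,0,0,0,0,0],[0,0,0,0,0,0,0],[0,0,0,0,0,-8,0],[0,0,0,0,0,-25,0],[0,0,0,0,0,-55,0]]'
python3 -m handwheel '[[0,0,0,0,0,-35,0],[0,0,0,0,0,-70,0],[0,0,0,0,0,-105,0],[0,0,0,0,0,-105,0],[0,0,0,0,0,-105,0]]'
python3 k.py w6
```

```text
time_s: 13.97
tcp_pos: [0.4614, 0.3773, 0.0568]
eef_rot: [0.146, 0.989, -0.0, -0.0]
contact_force: [1.0, 0.4, 0.1]
opening: 0.415
time_s: 14.38
tcp_pos: [0.4593, 0.3761, 0.1099]
eef_rot: [0.146, 0.989, -0.002, -0.003]
contact_force: [0.5, -0.1, -0.0]
opening: 0.499
time_s: 14.8
tcp_pos: [0.4626, 0.3781, 0.2203]
eef_rot: [0.146, 0.989, 0.002, 0.003]
contact_force: [0.8, 0.0, -0.2]
opening: 0.496
t 14.8 tcp [0.4626 0.3781 0.2203] toolx yaw 163.23 F [ 0.8  0.  -0.2]
grip 590 [459.9 377.6  13.8  34.9  73.4] 0.09451009572736135
flange 636 [462.2 376.1  25.5  57.5  73.6] 0.04972020315332758
stand top 1781 [460.1 377.6  50.   70.2  73.6] 0.04475981657015014
```

View pics/w6.png

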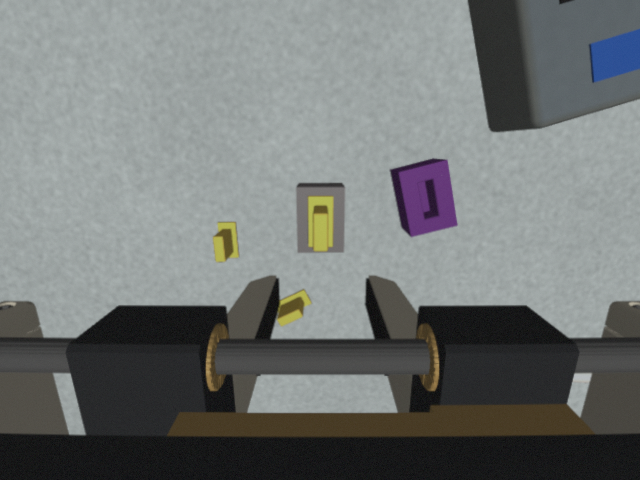

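The key is hanging upright at (321,222). Its flange top is at 49.7 mm, so it is seated, and it lines up with the stand to within 0.2°. The gripper is clear.

```bash
python3 -c "
from bench import *
print(job_done())"
```

```text
the job is handed in; nothing more can be done
None
```

I took the yellow slot key from its grey stand, turned the blue cover's fastener clockwise to its stop, hung the key back and let go. I handed the job in at about 14.9 s of the 51 s allowed; it reports no verdict.

- **Lock:** torque rose to about 0.56 N m at the stop, against 0.08 N m of friction. With the key lifted out, the slot measured 70.0° and the green-dot line 70.2°. I did not look at the fastener again after that, but nothing touched it.
- **Stop angle:** I felt the stop at about 10–12° past the green dots, slightly more than the 7.5° of play stated. I put the difference down to give in the grip.
- **Key:** it hangs upright with its flange top at 49.7 mm (50 expected), and it is centred and aligned with the stand to within 0.2°. The gripper is open and about 16 cm above its grasp height.
- **Failed checks:** my first yellow colour threshold was too strict, so I loosened it. The check that looked for the dark pocket in the empty stand gave nothing useful, so I used the stand's top face instead. The last flange length read 57.5 mm instead of 54, while the grip and height readings agreed.

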